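# Unlock the board holder and swing it to its index

## Task

Draw the T-handled locking pin up out of the circuit-board holder and park it fully home in the narrow notch of the pin rack, hanging upright by its collar on the rack's shelf, and let go of it. Then swing the holder's arm by its handle until it points along the steel index tab. Do not shift the index tab, do not bump the circuit board, and leave the other things on the bench where they are.

Things in the scene. Friction and masses are not known exactly. Their poses are not given: they have to be found in the camera images.
- holder: swivelling circuit-board holder, fixed to the bench. Origin on its vertical swivel axis at bench level, z up. Grey base disc (144 dia, 12 tall), column, and a square grey lug (44 x 44, top 44 above the bench) 95 from the axis with a vertical bore (16 dia, down to the bench), in which the locking pin stands at the start.
- swivel (a joint): angle (rad) of the holder's swivelling aluminium arm: 0 = locked over the lug (start), growing clockwise seen from above, stop at 1.8. In the holder's frame the arm points outward at angle pi + 0.9 - joint from +x (counterclockwise). Friction (about 1 to 2 N at the handle) keeps it where it is left. The pin, while in, blocks it.
- handle (a point): grip point of the arm's handle: upright black cylinder, 22 dia, from 58 to 105 above the bench, 155 from the swivel axis; the point is on its centre line, 85 above the bench. x points outward along the arm, z up. The arm is 24 wide here, ends 170 from the axis and its top is 58 above the bench.
- boss (a point): top centre of the square boss (40 along x 36 across the arm, 74 above the bench) on the arm, 95 from the swivel axis, with the 16 dia bore through which the pin passes. x outward along the arm, z up.
- index (a joint): angle (rad) of the steel index tab, same zero and sense as the arm's joint; starts anywhere from 0.55 to 1.6. Very stiff; to be left as it is.
- index_tip (a point): top centre of the upright steel blade (4 thick, 20 long, top 49 above the bench) at the end of the flat steel index tab (12 wide, 19 above the bench) that runs out from the holder's base below the arm; 193 from the swivel axis. x points outward from the axis.
- board: green circuit board 80 x 100 (100 across the arm), clamped on the swivel and turning with the arm; its parts reach up to 84 above the bench. Origin on the swivel axis at bench level, x along the arm.
- pin: loose steel locking pin with T handle, 100 tall, 0.1 to 0.17 kg. Origin at its lower tip, z up its axis, x along the cross bar. From the tip up: shank 14 dia to 52, thin neck 8 dia to 66, collar 26 dia to 72, stem 12 dia, cross bar 60 x 12 x 12 centred at 94. It starts upright in the bores, collar on the boss, tip 8 above the bench, at any yaw.
- pin_neck (a point): point on the pin's axis at the underside of its collar (66 above the tip), axes as the pin's; at the start 74 above the bench: the pin must rise 66 to clear the boss
- pin_bar (a point): centre of the pin's cross bar (94 above the tip), x along the bar
- rack: steel pin rack, fixed, left or right of the holder. Origin at bench level under its middle, z up. A level shelf 6 thick, 130 wide (y), top 95 above the bench, x from -34 to 45, on an upright back plate (x = 41) and a dark foot 8 thick (x -35 to 55). Two notches in its front edge open to -x: a narrow one at y = -30 and a wide one (30 wide) at y = 33, in which the pin would not hang.
- notch (a point): where the pin's collar underside belongs: on the shelf's top in the narrow notch, at rack (0, -30, 95); axes as the rack's. The notch is 11 wide, from x = -34 (with two flared lips to -46) to its closed end at x = 5.5. Only the pin's neck fits, going in along +x with the shelf between collar and shank (8 of play in height); then the collar comes down on the shelf.
- organiser: black small-parts drawer box 110 x 130 x 100 tall, fixed, on the other side of the holder; origin at bench level under its middle
- flux_bottle: bystander, loose: white flux bottle, 38 dia, 125 tall, standing; origin at the middle of its underside
- wrench: bystander, loose: open-ended wrench, 120 long, under 15 high, lying along its x in front of the rack; origin about its middle
- spool: bystander, loose: grey wire spool, 60 dia, 50 tall, standing on a flange; origin at the middle of its underside
- jar: bystander, loose: glass jar with steel cap, 48 dia, 65 tall; origin at the middle of its underside
- carton: bystander, loose: small cardboard carton 50 x 36 x 26 tall; origin at the middle of its underside
- screwdriver: bystander, loose: screwdriver with black handle, 150 long, under 35 high, lying along its x in front of the drawer box; origin about its middle
- mug: bystander, loose: white mug, 76 dia plus handle, 90 tall; origin at the middle of its underside
There are look-alikes about, which are no part of the job. Several things have the shape of the pin; the one meant has the colours described above. What is shaped like the rack but red is not meant.

How it is judged:
On the way, in this order (a step that is already met when the one before it is completed fails the run):
1. the pin is drawn clear of the arm (height (world z) of pin above 0.076 m), for 0.1 s.
2. the pin hangs home in the narrow notch, let go (x of pin_neck in the frame of notch between -0.012 and 0.006 m and y of pin_neck in the frame of notch between -0.005 and 0.005 m and z of pin_neck in the frame of notch between -0.004 and 0.004 m and angle between pin's own z axis and vertical below 0.12 rad and contact force between the fingers and pin below 0.3 N and linear speed of pin below 0.02 m/s), for 0.2 s.
3. the arm points along the index tab (angle between the x axis of handle and the x axis of index_tip, either way round below 0.06 rad), for 0.2 s.
At the end, for the whole second after the job is handed in: The pin hangs at rest in the narrow notch: the underside of its collar within 12 mm of the notch's inner place lengthwise (x), 5 mm sideways and 4 mm in height, upright within 0.12 rad; and the arm is at rest, pointing along the index tab within 0.06 rad (x of pin_neck in the frame of notch between -0.012 and 0.006 m and y of pin_neck in the frame of notch between -0.005 and 0.005 m and z of pin_neck in the frame of notch between -0.004 and 0.004 m and angle between pin's own z axis and vertical below 0.12 rad and angle between the x axis of handle and the x axis of index_tip, either way round below 0.06 rad and linear speed of pin below 0.02 m/s and velocity of joint swivel between -0.02 and 0.02 rad/s); the robot touches nothing.
It fails at once if the circuit board is bumped (over 3 N) (contact force between board and anything else above 3 N).
It fails at once if the index tab is shifted by more than 8 mm (distance of index_tip from where it was at the start of the episode above 0.008 m).
It fails at once if a bystander (bottle, wrench, spool, jar, carton, screwdriver, mug) is shifted by more than 30 mm (distance of any of flux_bottle, wrench, spool, jar, carton, screwdriver, mug from where it was at the start of the episode above 0.03 m).
It also fails if it takes over 72 s, if anything falls off the work surface, if the arm or the gripper's body presses on something with over 40 N, if the wrist force passes 120 N, or if a joint passes its speed limit or range.

## Robot

A 6-joint arm with a two-finger parallel gripper is mounted at the origin on the work surface. World frame = base frame: x ahead of the robot, y to its left, z up, the work surface at z = 0. Lengths are in m, angles in rad, forces in N, time in s.
With the tool pointing down it reaches from about 0.325 to 0.9 m from the base axis. Payload 6.1 kg.
Tool frame: the origin (TCP) lies midway between the tips of the shut fingers; the grasp point (between the pads) lies 19 mm behind it (manip.hold_point_z is the distance from the TCP to the grasp point, in m); z points along the fingers, y is the line along which they close (so a half turn about z gives the same grasp; the last joint's range is limited). The gripper opens to 85 mm and grips with 20 to 120 N. Pads are 22 mm wide; open, the fingers measure 114 mm over their backs; the gripper's body (76 mm by 85 mm) begins 54 mm behind the grasp point. The pads swing forward as they close: fully open they stand 13 mm farther back than shut.
Start: joints at [-1.319, 0.22, 1.526, -0, 1.395, -0.126], TCP at [0.231, -0.581, 0.231] pointing down, gripper open.
Joint ranges: [-2.98, 2.98], [-0.91, 2.08], [0.09, 2.57], [-1.24, 4.39], [0.2, 2.65], [-2.68, 2.68]. Speed limits (rad/s): [2.57, 2.57, 3.01, 3.14, 3.14, 3.14].

## Interface

Orientations are given as a unit quaternion [x, y, z, w].
In Python, from workcell import manip gives the robot as it stands.
- The arm moves only by the tool step_arm, never from a script. Its argument "moves" is a list of rows, each a list of 3 entries, a list of its own where there are three numbers: the shift along the tool's x, y, z scaled (see below), then the turn, a rotation vector about the tool's x, y, z scaled (see below), then the opening, from 0 (shut) to 1 (fully open). A call has exactly 5 rows; each row is the pose to reach, as a shift and turn from the pose commanded when the call began, along the tool's axes at that moment, turning the shorter way round; what a row does not reach only later rows make up. The controller multiplies each number of a shift by 0.12 m and each number of a turn by 180 degrees. A row lasts 1/12 s, in which the tool goes at most 41.7 mm and 7.16 degrees, less where a joint would pass 70% of its speed; a pose out of reach is approached as far as the arm can. A call with a number of a shift or a turn outside -1 to 1 is refused whole. A call with a gripper value outside its range is refused whole. The fingers move at their own pace and stop on an object; "force" is the grip in N (left out, the last holds). Time passes only in rows, so rows that repeat a pose let the fingers close, or fill a call up. It gives the time, the measured TCP pose, the force, the opening and the grip force at its end, in the units of the state.
- manip.read_state(): the state, without advancing time (a new reading comes with each control period).
- manip.capture(name): name is "scene" or "top"; returns a dict with "color" (384x512x3 uint8, red, green, blue), "depth" (384x512 float32, m along the optical axis (not along the pixel's ray), 0 where there is no reading), "vfov" (degrees; the focal length in pixels is half the picture's height over the tangent of half this angle, whatever the lens; pixels are square), "cx", "cy" (the principal point, pixels), "k1" (the pictures are not rectified: a ray, as slopes to the right and down, at radius r is drawn at 1 + k1 r^2 times it, then the intrinsics apply), "R" (3x3) and "t" (3): a world point X has camera coordinates R X + t. Camera axes: x right, y down, z forward; pixel columns grow to the right and rows downward; lengths in m; the calibration is good to about 2 mm. A picture is of the moment at which its call begins.
- manip.hand_in(): hands the job in; it is judged then, once.
The state is a dict: "clock": time; "joints": joint angles; "dq": joint speeds; "joint_torque": joint torques, N m; "eef_pos": TCP position; "ee_rot": TCP orientation; "contact_force": force on the tool from outside, world axes, zero at the start; "wrist_torque": the same for the moment, N m; "finger_gap": finger opening in m; "gripper_force": force on a finger pad.
Only numpy, scipy, OpenCV 4.12 (cv2) and the standard library are available. Lean on these libraries where they do the work, as an engineer would, in place of code of your own. Each camera call takes 0.05 s, during which the arm holds its last target. There are 200 camera calls.

## Working session

There is one attempt and no reset: what is moved stays moved. The work goes in short steps, Python scripts to look and compute and a tool call to move; the robot and the scene stay as the last step left them, time stands still between calls to the robot, and variables do not carry over. Pictures are saved under pics/ and viewed, at most 10 in all, crops included, and the job is handed in when it is done.

Besides the shell and the picture viewer there is one more tool, called after "Emit:" as name([rows], argument=value, ...), one row to a line, values as JSON. step_arm: Moves the arm, as the interface text tells. Shifts and turns lie within -1 to 1; 1 stands for 0.12 m of shift or 180 degrees of turn. Its arguments: {"type":"object","properties":{"moves":{"type":"array","items":{"type":"array"}},"force":{"type":"number"}},"required":["moves"]}

```bash
mkdir -p pics
cat > h.py <<'E'
import numpy as np, cv2
from workcell import manip
def save(c,n): cv2.imwrite(f'pics/{n}.png',c['color'][:,:,::-1])
def K(c):
    h,w=c['depth'].shape; f=h/2/np.tan(np.radians(c['vfov'])/2)
    return np.array([[f,0,c['cx']],[0,f,c['cy']],[0,0,1]])
def cloud(c):
    h,w=c['depth'].shape; k=K(c)
    u,v=np.meshgrid(np.arange(w),np.arange(h))
    p=cv2.undistortPoints(np.stack([u,v],-1).reshape(-1,1,2).astype(float),k,np.array([c['k1'],0,0,0.])).reshape(-1,2)
    d=c['depth'].reshape(-1,1); X=np.c_[p*d,d]
    X=(X-c['t'])@c['R']; X[d[:,0]==0]=np.nan
    return X.reshape(h,w,3)
E
python3 - <<'E'
from h import *
for n in('scene','top'):
    c=manip.capture(n); save(c,n+'0'); np.savez(n+'0.npz',**c); print(n,c['vfov'],c['k1'],-c['R'].T@c['t'])
    
a=cv2.imread('pics/scene0.png');b=cv2.imread('pics/top0.png')
cv2.imwrite('pics/top0b.png',cv2.resize(b,(800,600)))
cv2.imwrite('pics/scene0b.png',cv2.resize(a,(800,600)))
E
```

```text
scene 49.17502591877191 0.031362011176289305 [1.14879133 0.28143997 1.02492589]
top 49.54190307543313 -0.028215080653438224 [0.35850329 0.06806799 1.20952199]
```

View pics/top0b.png

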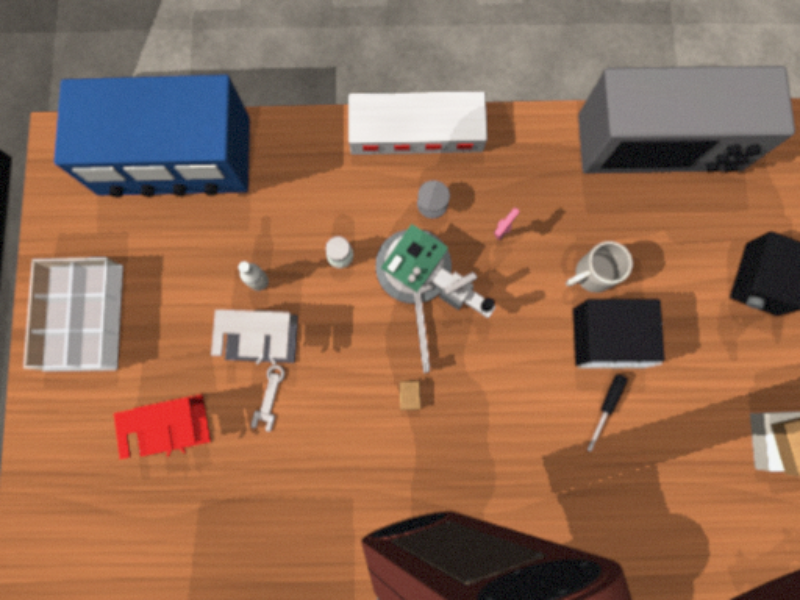

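View pics/scene0b.png

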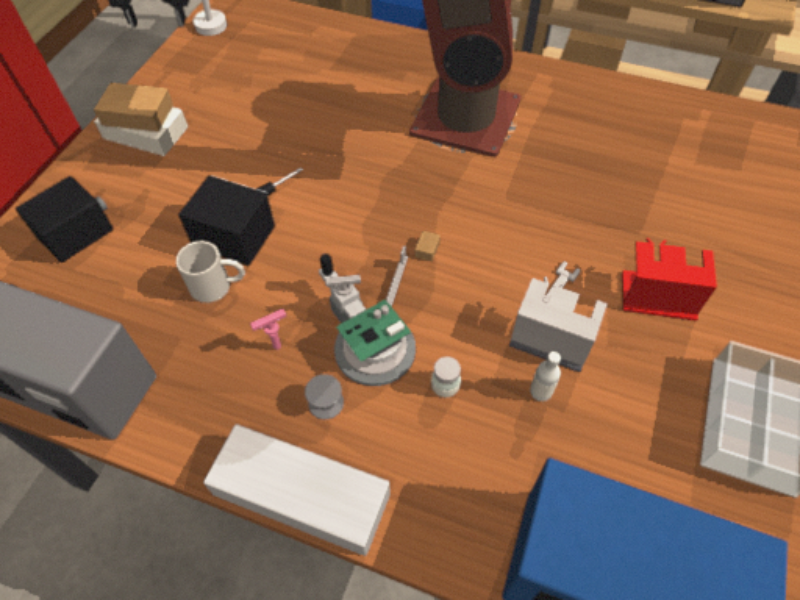

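The top view shows (800x600 px) the holder at (415,268), its arm pointing lower right to the black handle at (487,303), and the pin's T at (460,285). The index tab runs to (425,370), the rack is at (255,333) with its narrow notch near (270,350), and the wrench lies in front of the rack. In the scene view the pin's bar is at (343,283) and the rack at (555,320).

Run:
```python
from h import *
# 1mm orthomaps from both views
out=[]
for n in('top0','scene0'):
    c=dict(np.load(n+'.npz')); X=cloud(c); 
    s=4; 
    col=cv2.resize(c['color'],None,fx=s,fy=s,interpolation=cv2.INTER_LINEAR)
    np.save(n+'_X.npy',X)
    t=X[(c['depth']>0)]
    for lab,(v,u) in dict(boardtop=(171,265),handle=(194,311),rack=(208,160),tab=(225,271),mug=(170,388),org=(205,395)).items():
        if n=='top0': print(lab,X[v,u].round(4))
    b=t[(abs(t[:,2])<.02)&(t[:,0]>.2)&(t[:,0]<.7)&(abs(t[:,1])<.5)]; print(n,'bench z',np.median(b[:,2]),b[:,2].std())
    # ortho region x .35...75, y -.2...4 at 0.7mm : image up=+x, left=+y
    H=np.zeros((600,800),np.float32)-1; I=np.zeros((600,800,3),np.uint8)
    P=X.reshape(-1,3); C=c['color'].reshape(-1,3)
    ok=~np.isnan(P[:,0]); P=P[ok];C=C[ok]
    r=((.75-P[:,0])/.0007).astype(int); q=((.36-P[:,1])/.0007).astype(int)
    m=(r>=1)&(r<599)&(q>=1)&(q<799)
    for i in np.argsort(P[:,2]):
        if m[i]: I[r[i]-1:r[i]+2,q[i]-1:q[i]+2]=C[i][::-1]
    cv2.imwrite(f'pics/ortho_{n}.png',I)
```

```text
boardtop [0.6182 0.0341 0.0744]
handle [ 0.5449 -0.0869  0.1083]
rack [0.5159 0.321  0.0976]
tab [0.4718 0.019  0.0222]
mug [ 0.6298 -0.3322  0.0075]
org [ 0.5122 -0.3134  0.0993]
top0 bench z 0.00042070406859187024 0.003222249281224957
scene0 bench z 0.0012460821849742377 0.0033262419419979854
```

View pics/ortho_top0.png

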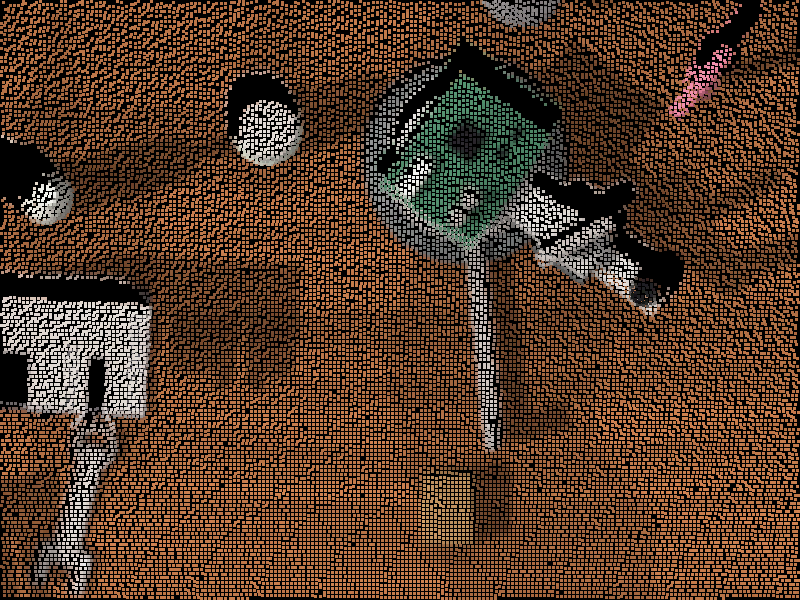

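Ortho map (0.7 mm/px): narrow notch at (97,385), tab end at (492,445), handle at (643,290), pin bar near (580,237). Next I'll rectify both cameras onto the relevant height planes to get finer positions.

```bash
cat >> h.py <<'E'
def rect(c,x0,x1,y0,y1,z,s):
    "plane-z rectified picture: up=+x, left=+y, s m/px"
    xs=np.arange(x1,x0,-s); ys=np.arange(y1,y0,-s)
    A,B=np.meshgrid(xs,ys,indexing='ij')
    P=np.stack([A,B,np.full_like(A,z)],-1).reshape(-1,1,3)
    uv,_=cv2.projectPoints(P,cv2.Rodrigues(c['R'])[0],c['t'],K(c),np.array([c['k1'],0,0,0.]))
    uv=uv.reshape(A.shape+(2,)).astype(np.float32)
    return cv2.remap(c['color'],uv[...,0],uv[...,1],cv2.INTER_CUBIC)[:,:,::-1]
def grid(I,x1,y1,s,step=.02):
    I=I.copy();h,w=I.shape[:2]
    for x in np.arange(np.ceil((x1-h*s)/step)*step,x1,step):
        r=int((x1-x)/s); cv2.line(I,(0,r),(8,r),(0,255,255),1); cv2.putText(I,f'{x:.2f}',(9,r+4),0,.35,(0,255,255),1)
    for y in np.arange(np.ceil((y1-w*s)/step)*step,y1,step):
        q=int((y1-y)/s); cv2.line(I,(q,0),(q,8),(0,255,255),1); cv2.putText(I,f'{y:.2f}',(q-12,18),0,.35,(0,255,255),1)
    return I
E
python3 - <<'E'
from h import *
t=dict(np.load('top0.npz'));sc=dict(np.load('scene0.npz'))
rows=[]
for (x0,x1,y0,y1,z,s) in [(.44,.56,.24,.40,.095,.0004),(.52,.64,-.11,.05,.108,.0004)]:
    rows.append(np.hstack([grid(rect(c,x0,x1,y0,y1,z,s),x1,y1,s) for c in(t,sc)]))
cv2.imwrite('pics/rect1.png',np.vstack(rows)); print(np.vstack(rows).shape)
# clouds: carry fit
for n in('top0','scene0'):
    X=np.load(n+'_X.npy').reshape(-1,3); C=dict(np.load(n+'.npz'))['color'].reshape(-1,3).astype(int)
    m=(X[:,0]>.44)&(X[:,0]<.57)&(X[:,1]>.24)&(X[:,1]<.41)&(abs(X[:,2]-.095)<.008)
    print(n,'rack',m.sum(),cv2.minAreaRect(X[m][:,:2].astype(np.float32)*1000), np.median(X[m][:,2]))
    g=C[:,1]-np.maximum(C[:,0],C[:,2])
    m=(g>15)&(X[:,0]>.5)&(X[:,0]<.75)&(abs(X[:,1])<.15)
    print('board',m.sum(),cv2.minAreaRect(X[m][:,:2].astype(np.float32)*1000), np.median(X[m][:,2]))
    # base disc
    m=(X[:,0]>.5)&(X[:,0]<.75)&(abs(X[:,1])<.12)&(abs(X[:,2]-.012)<.006)&((C.max(1)-C.min(1))<25)
    print('base',m.sum(),cv2.minEnclosingCircle(X[m][:,:2].astype(np.float32)*1000))
    # bar points
    m=(X[:,0]>.53)&(X[:,0]<.64)&(X[:,1]>-.08)&(X[:,1]<.01)&(X[:,2]>.09)
    print('bar',m.sum(),cv2.minAreaRect(X[m][:,:2].astype(np.float32)*1000),np.median(X[m][:,2]),X[m].mean(0))
    m=(X[:,0]>.41)&(X[:,0]<.54)&(X[:,1]>-.02)&(X[:,1]<.06)&(X[:,2]>.010)&(X[:,2]<.06)&((C.max(1)-C.min(1))<40)
    P=X[m]; print('tab',m.sum(),cv2.fitLine(P[:,:2].astype(np.float32),cv2.DIST_HUBER,0,.01,.01).ravel(),P[:,0].min(),np.median(P[:,2]))
    m=(X[:,0]>.5)&(X[:,0]<.58)&(X[:,1]>-.12)&(X[:,1]<-.06)&(X[:,2]>.098)
    print('handle',m.sum(),X[m].mean(0))
E
```

```text
Traceback (most recent call last):
ValueError: all the input array dimensions except for the concatenation axis must match exactly, but along dimension 1, the array at index 0 has size 802 and the array at index 1 has size 800
```

```bash
sed -i 's|xs=np.arange(x1,x0,-s); ys=np.arange(y1,y0,-s)|xs=x1-s*np.arange(round((x1-x0)/s)); ys=y1-s*np.arange(round((y1-y0)/s))|' h.py
cat > m1.py <<'E'
from h import *
t=dict(np.load('top0.npz'));sc=dict(np.load('scene0.npz'))
rows=[]
for (x0,x1,y0,y1,z,s) in [(.44,.56,.24,.40,.095,.0004),(.52,.64,-.11,.05,.108,.0004)]:
    rows.append(np.hstack([grid(rect(c,x0,x1,y0,y1,z,s),x1,y1,s) for c in(t,sc)]))
cv2.imwrite('pics/rect1.png',np.vstack(rows)); print(np.vstack(rows).shape)
for n in('top0','scene0'):
    X=np.load(n+'_X.npy').reshape(-1,3); C=dict(np.load(n+'.npz'))['color'].reshape(-1,3).astype(int)
    m=(X[:,0]>.44)&(X[:,0]<.57)&(X[:,1]>.24)&(X[:,1]<.41)&(abs(X[:,2]-.095)<.008)
    print(n,'rack',m.sum(),cv2.minAreaRect(X[m][:,:2].astype(np.float32)*1000), np.median(X[m][:,2]))
    g=C[:,1]-np.maximum(C[:,0],C[:,2])
    m=(g>15)&(X[:,0]>.5)&(X[:,0]<.75)&(abs(X[:,1])<.15)
    print('board',m.sum(),cv2.minAreaRect(X[m][:,:2].astype(np.float32)*1000), np.median(X[m][:,2]))
    m=(X[:,0]>.5)&(X[:,0]<.75)&(abs(X[:,1])<.12)&(abs(X[:,2]-.012)<.006)&((C.max(1)-C.min(1))<25)
    print('base',m.sum(),cv2.minEnclosingCircle(X[m][:,:2].astype(np.float32)*1000))
    m=(X[:,0]>.53)&(X[:,0]<.64)&(X[:,1]>-.08)&(X[:,1]<.01)&(X[:,2]>.09)
    print('bar',m.sum(),cv2.minAreaRect(X[m][:,:2].astype(np.float32)*1000),np.median(X[m][:,2]),X[m].mean(0))
    m=(X[:,0]>.41)&(X[:,0]<.54)&(X[:,1]>-.02)&(X[:,1]<.06)&(X[:,2]>.010)&(X[:,2]<.06)&((C.max(1)-C.min(1))<40)
    P=X[m]; print('tab',m.sum(),cv2.fitLine(P[:,:2].astype(np.float32),cv2.DIST_HUBER,0,.01,.01).ravel(),P[:,0].min(),np.median(P[:,2]))
    m=(X[:,0]>.5)&(X[:,0]<.58)&(X[:,1]>-.12)&(X[:,1]<-.06)&(X[:,2]>.098)
    print('handle',m.sum(),X[m].mean(0))
E
python3 m1.py
```

```text
(600, 800, 3)
top0 rack 1236 ((496.0318298339844, 322.390625), (132.47048950195312, 90.31891632080078), 85.96473693847656) 0.09541191134524002
board 815 ((648.032470703125, 32.69185256958008), (89.65692901611328, 119.57270812988281), 54.65241241455078) 0.07209987558677189
base 537 ((624.109130859375, 17.03021240234375), 123.060546875)
bar 106 ((580.9584350585938, -42.95519256591797), (11.798377990722656, 59.503482818603516), 28.176918029785156) 0.1078185208118295 [ 0.58029786 -0.04257568  0.10753156]
tab 142 [0.99510986 0.09877431 0.48775175 0.01998353] 0.43591118950096386 0.019056986568984354
handle 46 [ 0.54573155 -0.09150636  0.10318644]
scene0 rack 1185 ((497.6714782714844, 317.8134765625), (128.68612670898438, 90.99413299560547), 86.39618682861328) 0.09571741181434604
board 789 ((623.0296630859375, 20.57166290283203), (115.48969268798828, 110.17878723144531), 54.23386764526367) 0.07290115873130522
base 603 ((625.8483276367188, 12.39832878112793), 123.46626281738281)
bar 130 ((582.4324340820312, -45.98768615722656), (14.127666473388672, 59.39029312133789), 27.05419921875) 0.1073921922590776 [ 0.58377528 -0.04455461  0.10609266]
tab 132 [0.99582213 0.09131429 0.48487854 0.01664078] 0.43438397613308183 0.02070489404259414
handle 43 [ 0.54961114 -0.09289925  0.10433984]
```

View pics/rect1.png

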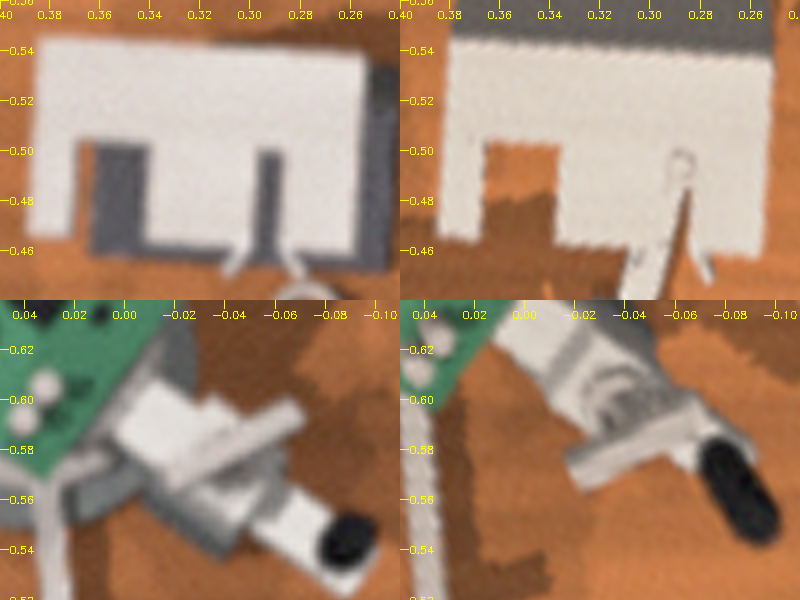

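Rectified planes: rack front corners at (355,255) and (27,235), closed end of the narrow notch at (270,150), bar ends at (172,478) and (303,410). The averaged results:
- **Notch:** about (.494,.290), rack yaw about -.063.
- **Pin:** about (.582,-.0445), bar along (.47,-.88).
- **Swivel axis:** about (.637,.033).

Next is the move planner.

```bash
cat >> h.py <<'E'
from scipy.spatial.transform import Rotation as Ro
def down(yaw):  # tool y axis at angle yaw in world, z down
    y=np.array([np.cos(yaw),np.sin(yaw),0]); z=np.array([0,0,-1.]); return Ro.from_matrix(np.c_[np.cross(y,z),y,z])
def plan(pts,p=None,R=None):
    "pts: list of (xyz,yaw or None); prints scaled shift/turn chained from the pose before"
    s=manip.read_state()
    p=s['eef_pos'] if p is None else p; R=Ro.from_quat(s['ee_rot']) if R is None else R
    for q,yaw in pts:
        q=np.array(q,float); T=R if yaw is None else down(yaw)
        print((R.inv().apply(q-p)/.12).round(3).tolist(),((R.inv()*T).as_rotvec()/np.pi).round(4).tolist(),'d=%.3f'%np.linalg.norm(q-p))
        p,R=q,T
E
python3 - <<'E'
from h import *
s=manip.read_state(); print(s['eef_pos'],s['finger_gap'],s['clock'],s['contact_force']); R=Ro.from_quat(s['ee_rot']); print(R.as_matrix().round(4))
y=R.as_matrix()[:,1]; a=np.degrees(np.arctan2(y[1],y[0])); print('yaw',a)
# candidate tool-yaw 28 or -152 ; which is closer
w=np.radians(27.6)
w=min([w,w-np.pi],key=lambda v:abs((v-np.radians(a)+np.pi)%(2*np.pi)-np.pi)); print(np.degrees(w), s['joints'])
plan([((.32,-.45,.231),None),((.41,-.33,.231),None),((.49,-.20,.231),None),((.53,-.12,.231),None),((.582,-.0445,.2),w)])
E
```

```text
[ 0.2304007  -0.58038793  0.23030219] 0.08538828152370097 0.1 [-0.09932036  0.45776187  0.37673657]
[[ 9.295e-01  3.689e-01 -4.000e-04]
 [ 3.689e-01 -9.295e-01  1.700e-03]
 [ 2.000e-04 -1.700e-03 -1.000e+00]]
yaw -68.3542900987273
-152.39999999999998 [-1.31910848e+00  2.21134076e-01  1.52752432e+00  7.15511281e-06
  1.39469169e+00 -1.26102124e-01]
[1.095, -0.735, -0.004] [0.0, 0.0, 0.0] d=0.158
[1.066, -0.653, 0.001] [0.0, 0.0, 0.0] d=0.150
[1.019, -0.761, 0.002] [0.0, 0.0, 0.0] d=0.153
[0.556, -0.497, 0.001] [0.0, 0.0, 0.0] d=0.089
[0.635, -0.425, 0.259] [-0.0005, 0.0003, 0.4669] d=0.097
```

Run:
```python
from h import *
r=np.radians
plan([((.32,-.47,.23),r(-36)),((.40,-.35,.23),r(-4)),((.48,-.22,.23),r(27.6)),((.55,-.11,.22),r(27.6)),((.582,-.0445,.19),r(27.6))])
```

```text
[1.033, -0.58, 0.004] [-0.0005, -0.0002, -0.1797] d=0.142
[1.201, -0.048, 0.0] [0.0, 0.0, -0.1778] d=0.144
[1.127, 0.589, 0.0] [0.0, 0.0, -0.1756] d=0.153
[0.542, 0.942, 0.083] [0.0, 0.0, 0.0] d=0.131
[0.36, 0.489, 0.25] [0.0, 0.0, 0.0] d=0.079
```

Emit:
step_arm([
  [[1,-0.58,0],[0,0,-0.18],1],
  [[1,-0.58,0],[0,0,-0.18],1],
  [[1,-0.58,0],[0,0,-0.18],1],
  [[1,-0.58,0],[0,0,-0.18],1],
  [[1,-0.58,0],[0,0,-0.18],1],
])

```text
clock: 0.52
eef_pos: [0.3187, -0.4686, 0.2309]
ee_rot: [0.888, 0.459, 0.001, -0.001]
contact_force: [-0.3, -1.0, -0.0]
finger_gap: 0.0858
gripper_force: 0.0
```

Emit:
step_arm([
  [[1,-0.05,0],[0,0,-0.178],0.5],
  [[1,-0.05,0],[0,0,-0.178],0.5],
  [[1,-0.05,0],[0,0,-0.178],0.5],
  [[1,-0.05,0],[0,0,-0.178],0.5],
  [[1,-0.05,0],[0,0,-0.178],0.5],
])

```text
clock: 0.93
eef_pos: [0.3831, -0.369, 0.2309]
ee_rot: [0.727, 0.686, 0.0, -0.0]
contact_force: [-0.2, -0.1, -0.5]
finger_gap: 0.0429
gripper_force: 0.0
```

Emit:
step_arm([
  [[1,0.59,0],[0,0,-0.175],0.5],
  [[1,0.59,0],[0,0,-0.175],0.5],
  [[1,0.59,0],[0,0,-0.175],0.5],
  [[1,0.59,0],[0,0,-0.175],0.5],
  [[1,0.59,0],[0,0,-0.175],0.5],
])

```text
clock: 1.35
eef_pos: [0.4624, -0.253, 0.2309]
ee_rot: [0.514, 0.858, 0.001, -0.0]
contact_force: [-0.2, -0.6, -0.1]
finger_gap: 0.0431
gripper_force: 0.0
```

Run:
```python
from h import *
s=manip.read_state(); print(s['eef_pos'],s['finger_gap'],s['clock'],s['joints'])
r=np.radians
plan([((.55,-.11,.22),r(27.6)),((.582,-.0445,.19),r(27.6))])
```

```text
[ 0.46236196 -0.25298332  0.23088099] 0.04309985312305947 1.35 [-6.51161335e-01 -1.38182963e-02  1.78027344e+00  1.29575082e-03
  1.37599302e+00 -1.14356601e+00]
[0.705, 1.207, 0.093] [0.0003, -0.0004, 0.0033] d=0.168
[0.36, 0.489, 0.25] [0.0, 0.0, 0.0] d=0.079
```

Emit:
step_arm([
  [[0.5,0.85,0],[0,0,0.003],0.5],
  [[0.5,0.85,0],[0,0,0.003],0.5],
  [[0.5,0.85,0],[0,0,0.003],0.5],
  [[0.5,0.85,0],[0,0,0.003],0.5],
  [[0.5,0.85,0],[0,0,0.003],0.5],
])

```text
clock: 1.77
eef_pos: [0.5238, -0.1543, 0.2308]
ee_rot: [0.521, 0.854, -0.0, -0.0]
contact_force: [-0.6, -0.7, 0.5]
finger_gap: 0.0425
gripper_force: 0.0
```

Emit:
step_arm([
  [[0.57,0.85,0.24],[0,0,0],0.5],
  [[0.57,0.85,0.24],[0,0,0],0.5],
  [[0.57,0.85,0.24],[0,0,0],0.5],
  [[0.57,0.85,0.24],[0,0,0],0.5],
  [[0.57,0.85,0.24],[0,0,0],0.5],
])

```text
clock: 2.18
eef_pos: [0.5827, -0.048, 0.2011]
ee_rot: [0.521, 0.853, -0.001, -0.001]
contact_force: [0.6, -0.5, -0.2]
finger_gap: 0.0426
gripper_force: 0.0
```

Run:
```python
from h import *
s=manip.read_state(); print(s['eef_pos'],s['finger_gap'],s['clock'],s['joints'])
r=np.radians
plan([((.582,-.0445,.13),r(27.6)),((.582,-.0445,.085),r(27.6))])
o=[]
for n in('scene','top'):
    c=manip.capture(n); o.append(grid(rect(c,.50,.66,-.13,.07,.108,.0005),.66,.07,.0005))
cv2.imwrite('pics/pre.png',np.hstack(o))
```

```text
[ 0.58272924 -0.04795733  0.20109605] 0.042637103800019296 2.1833 [-2.16693018e-01  1.49762932e-01  1.66490467e+00 -4.57482010e-04
  1.32944442e+00 -6.90929412e-01]
[0.028, 0.009, 0.592] [-0.0007, -0.0004, -0.0023] d=0.071
[0.0, 0.0, 0.375] [0.0, 0.0, 0.0] d=0.045
```

View pics/pre.png

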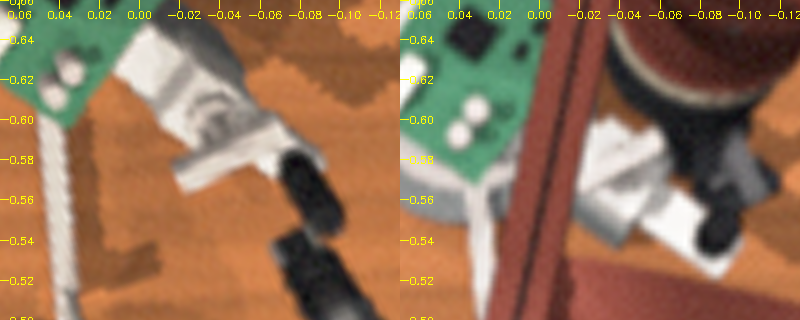

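The scene panel shows the bar still clear below the fingers (bar about (180,180) to (270,120)), with the handle at (310,190) outside the finger line.

Emit:
step_arm([
  [[0.03,0.01,0.2],[0,0,-0.002],0.5],
  [[0.03,0.01,0.4],[0,0,-0.002],0.5],
  [[0.03,0.01,0.6],[0,0,-0.002],0.5],
  [[0.03,0.01,0.6],[0,0,-0.002],0.5],
  [[0.03,0.01,0.6],[0,0,-0.002],0.5],
])

```text
clock: 2.7
eef_pos: [0.5812, -0.0465, 0.1298]
ee_rot: [0.52, 0.854, -0.001, -0.001]
contact_force: [-0.5, -0.0, 0.5]
finger_gap: 0.0427
gripper_force: 0.0
```

Emit:
step_arm([
  [[0,0,0.1],[0,0,0],0.5],
  [[0,0,0.2],[0,0,0],0.5],
  [[0,0,0.3],[0,0,0],0.5],
  [[0,0,0.37],[0,0,0],0.5],
  [[0,0,0.37],[0,0,0],0.5],
])

```text
clock: 3.12
eef_pos: [0.5808, -0.0446, 0.0834]
ee_rot: [0.519, 0.855, -0.001, -0.002]
contact_force: [-0.6, 0.4, 0.2]
finger_gap: 0.0429
gripper_force: 0.0
```

Emit:
step_arm([
  [[0,0,0],[0,0,0],0.35],
  [[0,0,0],[0,0,0],0.3],
  [[0,0,0],[0,0,0],0.25],
  [[0,0,0],[0,0,0],0.2],
  [[0,0,0],[0,0,0],0.18],
], force=25)

```text
clock: 3.53
eef_pos: [0.583, -0.045, 0.0867]
ee_rot: [0.519, 0.855, 0.0, 0.0]
contact_force: [-0.4, 1.0, 0.7]
finger_gap: 0.0156
gripper_force: 0.0
```

Emit:
step_arm([
  [[0,0,0],[0,0,0],0.16],
  [[0,0,0],[0,0,0],0.15],
  [[0,0,0],[0,0,0],0.1],
  [[0,0,0],[0,0,0],0.05],
  [[0,0,0],[0,0,0],0],
])

```text
clock: 3.95
eef_pos: [0.5827, -0.045, 0.0864]
ee_rot: [0.519, 0.854, -0.0, 0.0]
contact_force: [-0.6, -0.3, 2.6]
finger_gap: 0.0115
gripper_force: 25.8
```

Run:
```python
from h import *
s=manip.read_state(); print(s['eef_pos'],s['finger_gap'],s['clock'],s['contact_force'],s['wrist_torque'],s['gripper_force'])
```

```text
[ 0.58266522 -0.0449854   0.0863772 ] 0.011478850704134421 3.95 [-0.56059676 -0.26696345  2.58356329] [-0.04020693  0.23979551 -0.01828947] 25.80511663109064
```

Emit:
step_arm([
  [[0,0,0],[0,0,0],0],
  [[0,0,0],[0,0,0],0],
  [[0,0,-0.04],[0,0,0],0],
  [[0,0,-0.1],[0,0,0],0],
  [[0,0,-0.17],[0,0,0],0],
], force=60)

```text
clock: 4.37
eef_pos: [0.5821, -0.0448, 0.1063]
ee_rot: [0.519, 0.854, -0.0, -0.001]
contact_force: [-0.8, -0.7, -1.3]
finger_gap: 0.0107
gripper_force: 60.1
```

Emit:
step_arm([
  [[0,0,-0.1],[0,0,0],0],
  [[0,0,-0.2],[0,0,0],0],
  [[0,0,-0.3],[0,0,0],0],
  [[0,0,-0.4],[0,0,0],0],
  [[0,0,-0.5],[0,0,0],0],
])

```text
clock: 4.78
eef_pos: [0.5829, -0.045, 0.1683]
ee_rot: [0.519, 0.854, 0.0, 0.001]
contact_force: [0.3, 1.0, -1.0]
finger_gap: 0.0108
gripper_force: 60.1
```

Emit:
step_arm([
  [[0,0,-0.1],[0,0,0],0],
  [[0,0,-0.2],[0,0,0],0],
  [[0,0,-0.3],[0,0,0],0],
  [[0,0,-0.35],[0,0,0],0],
  [[0,0,-0.35],[0,0,0],0],
])

```text
clock: 5.2
eef_pos: [0.5837, -0.0452, 0.2108]
ee_rot: [0.519, 0.854, 0.001, 0.002]
contact_force: [0.0, -0.3, -1.8]
finger_gap: 0.0104
gripper_force: 60.1
```

Run:
```python
from h import *
s=manip.read_state(); print(s['eef_pos'],s['finger_gap'],s['clock'],s['contact_force'],s['gripper_force'])
p=s['eef_pos']
w=np.radians(27.6)
n=np.array([.494,.290]); xh=np.array([np.cos(-.063),np.sin(-.063)])
pre=n-.075*xh; print(pre)
plan([((.50,.03,p[2]),w),((.45,.16,p[2]),w),((*pre,p[2]),w),((*pre,p[2]-.09),w)])
c=manip.capture('scene'); save(c,'lift'); print(c['color'].shape)
cv2.imwrite('pics/liftc.png',cv2.resize(cv2.imread('pics/lift.png')[120:270,150:350],(800,600)))
```

```text
[ 0.58374254 -0.04515015  0.21083786] 0.010419197976522505 5.2 [ 0.04450165 -0.30018964 -1.8131147 ] 60.08523719385266
[0.41914879 0.29472188]
[0.877, -0.331, -0.003] [0.0008, 0.0007, -0.0011] d=0.113
[1.153, 0.133, 0.0] [0.0, 0.0, 0.0] d=0.139
[1.114, 0.292, 0.0] [0.0, 0.0, 0.0] d=0.138
[0.0, 0.0, 0.75] [0.0, 0.0, 0.0] d=0.090
(384, 512, 3)
```

View pics/liftc.png

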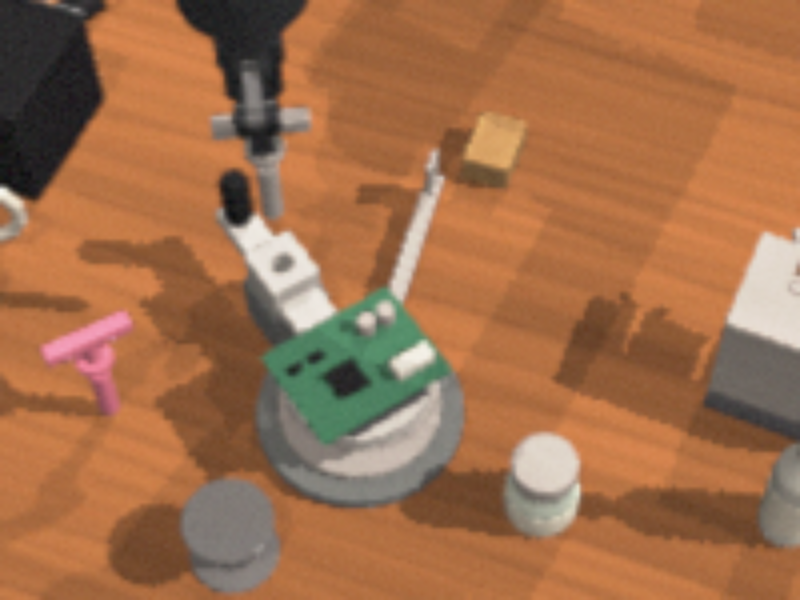

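The pin is lifted out and upright in the grip (265,150), and the boss bore is empty (285,263).

Emit:
step_arm([
  [[0.22,-0.08,0],[0,0,0],0],
  [[0.44,-0.16,0],[0,0,0],0],
  [[0.66,-0.25,0],[0,0,0],0],
  [[0.88,-0.33,0],[0,0,0],0],
  [[0.88,-0.33,0],[0,0,0],0],
])

```text
clock: 5.67
eef_pos: [0.4949, 0.0334, 0.2068]
ee_rot: [0.519, 0.855, -0.0, -0.003]
contact_force: [0.5, 1.0, -0.9]
finger_gap: 0.0106
gripper_force: 60.1
```

Emit:
step_arm([
  [[0.2,0.04,0],[0,0,0],0],
  [[0.4,0.07,0],[0,0,0],0],
  [[0.6,0.1,0],[0,0,0],0],
  [[0.8,0.13,0],[0,0,0],0],
  [[1,0.15,0],[0,0,0],0],
])

```text
clock: 6.08
eef_pos: [0.4591, 0.1461, 0.2077]
ee_rot: [0.52, 0.854, -0.0, -0.0]
contact_force: [-0.4, 0.1, -1.5]
finger_gap: 0.0109
gripper_force: 60.1
```

Emit:
step_arm([
  [[0.25,0.04,0],[0,0,0],0],
  [[0.5,0.07,0],[0,0,0],0],
  [[0.75,0.1,0],[0,0,0],0],
  [[0.95,0.2,0],[0,0,0],0],
  [[0.95,0.2,0],[0,0,0],0],
])

```text
clock: 6.5
eef_pos: [0.4275, 0.2612, 0.2079]
ee_rot: [0.518, 0.855, 0.001, -0.001]
contact_force: [-0.5, -0.1, -1.7]
finger_gap: 0.011
gripper_force: 60.1
```

Run:
```python
from h import *
s=manip.read_state(); print(s['eef_pos'],s['finger_gap'],s['clock'],s['contact_force'],s['gripper_force'])
p=s['eef_pos']
w=np.radians(27.6)
n=np.array([.494,.290]); xh=np.array([np.cos(-.063),np.sin(-.063)])
pre=n-.075*xh; print(pre)
# TCP z for collar underside at .0995: at start underside .074 with TCP .0864
plan([((*pre,p[2]),w),((*pre,.0864+.0255),w)])
```

```text
[0.42752799 0.26119865 0.20789625] 0.01097645378714781 6.5 [-0.47849575 -0.13862326 -1.67041358] 60.06825925782323
[0.41914879 0.29472188]
[0.28, 0.068, 0.001] [0.0, -0.0006, -0.0] d=0.035
[0.0, 0.0, 0.8] [0.0, 0.0, 0.0] d=0.096
```

Emit:
step_arm([
  [[0.15,0.04,0],[0,0,0],0],
  [[0.28,0.07,0],[0,0,0],0],
  [[0.28,0.07,0.2],[0,0,0],0],
  [[0.28,0.07,0.4],[0,0,0],0],
  [[0.28,0.07,0.5],[0,0,0],0],
])

```text
clock: 6.92
eef_pos: [0.419, 0.2903, 0.1451]
ee_rot: [0.519, 0.855, -0.002, -0.001]
contact_force: [-0.8, -1.3, -2.0]
finger_gap: 0.0108
gripper_force: 60.0
```

Emit:
step_arm([
  [[0,0,0.1],[0,0,0],0],
  [[0,0,0.2],[0,0,0],0],
  [[0,0,0.3],[0,0,0],0],
  [[0,0,0.3],[0,0,0],0],
  [[0,0,0.3],[0,0,0],0],
])

```text
clock: 7.33
eef_pos: [0.4202, 0.291, 0.112]
ee_rot: [0.52, 0.854, -0.001, -0.0]
contact_force: [1.0, 0.7, -0.3]
finger_gap: 0.0104
gripper_force: 60.0
```

Run:
```python
from h import *
s=manip.read_state(); print(s['eef_pos'],s['finger_gap'],s['clock'],s['contact_force'],s['gripper_force'])
o=[]
for n in('scene','top'):
    c=manip.capture(n); np.savez(n+'1.npz',**c); 
    if n=='scene': o.append(grid(rect(c,.39,.55,.23,.36,.1,.00033),.55,.36,.00033))
    else: o.append(grid(rect(c,.39,.55,.23,.36,.1,.00033),.55,.36,.00033))
I=np.hstack(o); print(I.shape); cv2.imwrite('pics/near.png',I)
```

```text
[0.42023371 0.29101202 0.11200134] 0.010369946205193901 7.3333 [ 1.00647999  0.66858976 -0.29804923] 60.004007779061794
(485, 788, 3)
```

View pics/near.png

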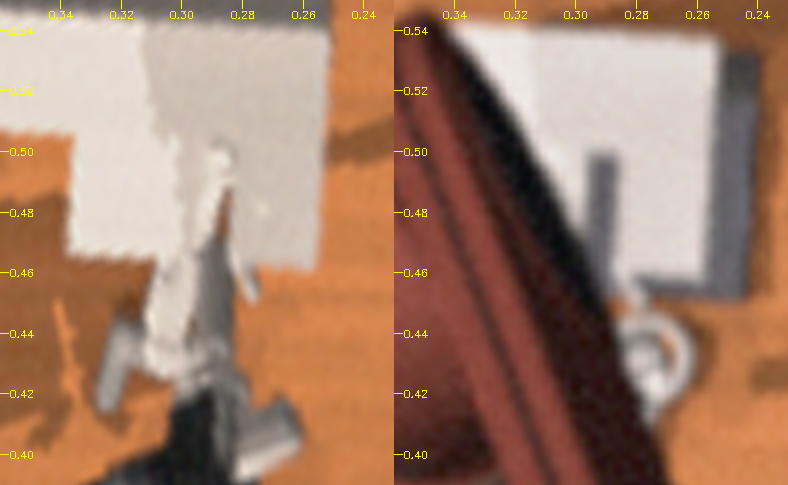

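The scene panel shows the pin held in front of the notch (shank about (215,290), lip at (250,290)). The top panel is mostly hidden by the arm, but the notch end at (603,152) confirms (.500,.291). Next I'll let it settle and check the noise in the TCP reading.

Emit:
step_arm([
  [[0,0,0],[0,0,0],0],
  [[0,0,0],[0,0,0],0],
  [[0,0,0],[0,0,0],0],
  [[0,0,0],[0,0,0],0],
  [[0,0,0],[0,0,0],0],
])

```text
clock: 7.85
eef_pos: [0.4205, 0.2914, 0.1128]
ee_rot: [0.519, 0.855, 0.0, 0.0]
contact_force: [-0.2, 0.2, -0.8]
finger_gap: 0.0105
gripper_force: 60.0
```

Run:
```python
from h import *
P=[]
for i in range(6):
    s=manip.read_state(); P.append(np.r_[s['eef_pos'],s['joints']]); c=manip.capture('scene')
P=np.array(P); print(P[:,:3].mean(0),P[:,:3].std(0),P[:,3:].std(0).max())
# bar from scene: rectified at z .134, rack at .095, same scale, 0.25mm
np.savez('scene1.npz',**c)
X=cloud(c).reshape(-1,3);C=c['color'].reshape(-1,3).astype(int)
m=(X[:,0]>.37)&(X[:,0]<.46)&(X[:,1]>.25)&(X[:,1]<.34)&(X[:,2]>.122)&(X[:,2]<.142)&(C.min(1)>70)
q=X[m];print('bar',len(q),q.mean(0),cv2.minAreaRect(q[:,:2].astype(np.float32)*1000))
plan([((.494-.075+.0005,.2895+.0047,.1119),None)],p=P[:,:3].mean(0))
I=np.hstack([grid(rect(c,.37,.49,.25,.34,z,.00024),.49,.34,.00024) for z in(.134,.095)])
print(I.shape);cv2.imwrite('pics/bar.png',I)
```

```text
[0.42044722 0.29137123 0.11259941] [4.13357567e-05 2.79930141e-05 9.07495252e-05] 0.0001277182211994274
bar 62 [0.43116502 0.27571735 0.13191353] ((433.63653564453125, 276.408935546875), (27.295446395874023, 23.743892669677734), 34.64836883544922)
[0.025, 0.004, 0.006] [0.0, 0.0, 0.0] d=0.003
(500, 750, 3)
```

View pics/bar.png

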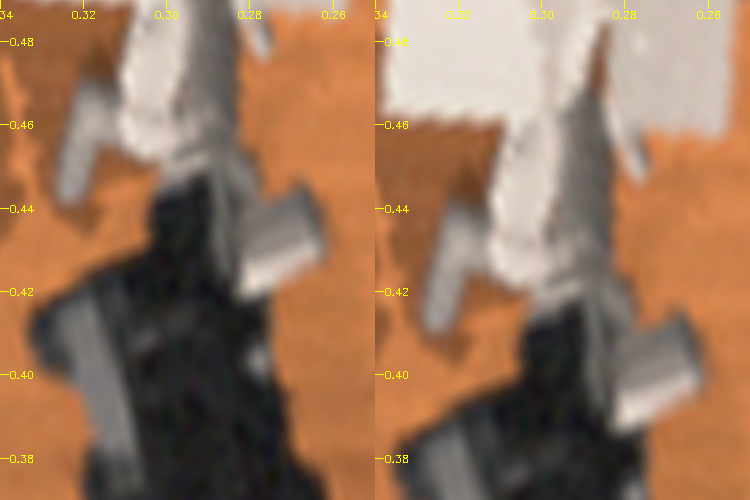

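Readings are steady, and the visible bar end (322,255) matches the TCP to about 1–2 mm. I'll correct by 3 mm and go in along the notch.

Emit:
step_arm([
  [[0.025,0.004,0.006],[0,0,0],0],
  [[0.025,0.004,0.006],[0,0,0],0],
  [[-0.03,0.1,0.006],[0,0,0],0],
  [[-0.09,0.19,0.006],[0,0,0],0],
  [[-0.148,0.289,0.006],[0,0,0],0],
])

```text
clock: 8.57
eef_pos: [0.4596, 0.2917, 0.1117]
ee_rot: [0.519, 0.855, -0.0, -0.0]
contact_force: [1.0, -0.4, 0.2]
finger_gap: 0.0107
gripper_force: 60.1
```

Emit:
step_arm([
  [[-0.012,0.02,0],[0,0,0],0],
  [[-0.024,0.04,0],[0,0,0],0],
  [[-0.036,0.06,0],[0,0,0],0],
  [[-0.048,0.079,0],[0,0,0],0],
  [[-0.06,0.099,0],[0,0,0],0],
])

```text
clock: 8.98
eef_pos: [0.4729, 0.2907, 0.1116]
ee_rot: [0.519, 0.855, -0.0, -0.0]
contact_force: [-0.1, 0.8, -1.1]
finger_gap: 0.0102
gripper_force: 60.1
```

Emit:
step_arm([
  [[-0.02,0.032,0],[0,0,0],0],
  [[-0.04,0.065,0],[0,0,0],0],
  [[-0.06,0.1,0],[0,0,0],0],
  [[-0.078,0.13,0],[0,0,0],0],
  [[-0.09,0.15,0],[0,0,0],0],
])

```text
clock: 9.4
eef_pos: [0.4949, 0.2893, 0.1119]
ee_rot: [0.52, 0.854, 0.0, 0.0]
contact_force: [0.1, 0.1, -1.3]
finger_gap: 0.0108
gripper_force: 60.1
```

Emit:
step_arm([
  [[0,0,0.012],[0,0,0],0],
  [[0,0,0.02],[0,0,0],0],
  [[0,0,0.028],[0,0,0],0],
  [[0,0,0.034],[0,0,0],0],
  [[0,0,0.038],[0,0,0],0],
])

```text
clock: 9.82
eef_pos: [0.4939, 0.2893, 0.1075]
ee_rot: [0.519, 0.855, -0.0, -0.0]
contact_force: [-3.1, -0.9, 5.8]
finger_gap: 0.0105
gripper_force: 61.0
```

Run:
```python
from h import *
s=manip.read_state(); print(s['eef_pos'],s['finger_gap'],s['clock'],s['contact_force'],s['wrist_torque'])
```

```text
[0.49389859 0.28928465 0.10748713] 0.010534668957515321 9.8167 [-3.06331533 -0.94020361  5.79233155] [-0.2406737   0.48914738 -0.05351698]
```

Collar is seated on the shelf. Release and rise.

Emit:
step_arm([
  [[0,0,-0.01],[0,0,0],0.15],
  [[0,0,-0.01],[0,0,0],0.2],
  [[0,0,-0.01],[0,0,0],0.3],
  [[0,0,-0.01],[0,0,0],0.4],
  [[0,0,-0.01],[0,0,0],0.4],
], force=20)

```text
clock: 10.23
eef_pos: [0.4943, 0.2893, 0.1085]
ee_rot: [0.519, 0.854, 0.0, 0.0]
contact_force: [-0.3, -1.1, -0.0]
finger_gap: 0.0342
gripper_force: 0.0
```

Emit:
step_arm([
  [[0,0,0],[0,0,0],0.5],
  [[0,0,0],[0,0,0],0.5],
  [[0,0,-0.2],[0,0,0],0.5],
  [[0,0,-0.4],[0,0,0],0.5],
  [[0,0,-0.6],[0,0,0],0.5],
])

```text
clock: 10.65
eef_pos: [0.4937, 0.2891, 0.1807]
ee_rot: [0.519, 0.854, -0.001, -0.0]
contact_force: [0.4, -0.1, 0.2]
finger_gap: 0.0429
gripper_force: 0.0
```

Emit:
step_arm([
  [[0,-0.2,-0.2],[0,0,0],0.5],
  [[0,-0.4,-0.2],[0,0,0],0.5],
  [[0,-0.6,-0.2],[0,0,0],0.5],
  [[0,-0.8,-0.2],[0,0,0],0.5],
  [[0,-1,-0.2],[0,0,0],0.5],
])

```text
clock: 11.07
eef_pos: [0.3867, 0.2336, 0.2045]
ee_rot: [0.519, 0.855, 0.0, 0.0]
contact_force: [0.2, -0.6, -0.2]
finger_gap: 0.0427
gripper_force: 0.0
```

Run:
```python
from h import *
s=manip.read_state(); print(s['eef_pos'],s['finger_gap'],s['clock'],s['contact_force'])
c=manip.capture('scene'); X=cloud(c).reshape(-1,3);C=c['color'].reshape(-1,3).astype(int)
np.savez('scene2.npz',**c); t=manip.capture('top'); np.savez('top2.npz',**t)
for k in(c,t):
    X=cloud(k).reshape(-1,3)
    m=(X[:,0]>.45)&(X[:,0]<.54)&(X[:,1]>.24)&(X[:,1]<.34)&(X[:,2]>.113)&(X[:,2]<.14)
    q=X[m];print('bar',len(q),np.median(q[:,2]) if len(q) else 0,cv2.minAreaRect(q[:,:2].astype(np.float32)*1000) if len(q)>3 else 0)
I=np.hstack([grid(rect(k,.44,.56,.24,.36,.129,.0003),.56,.36,.0003) for k in(c,t)])
cv2.imwrite('pics/hung.png',I)
```

```text
[0.38673909 0.23360151 0.2044833 ] 0.04265247599108974 11.0667 [ 0.17220727 -0.6000415  -0.22421874]
bar 137 0.12856366123570734 ((493.9791564941406, 287.220703125), (14.926329612731934, 57.73487854003906), 26.464223861694336)
bar 46 0.1288348147848073 ((493.0998229980469, 291.3721008300781), (11.764241218566895, 58.79059600830078), 26.890230178833008)
```

View pics/hung.png

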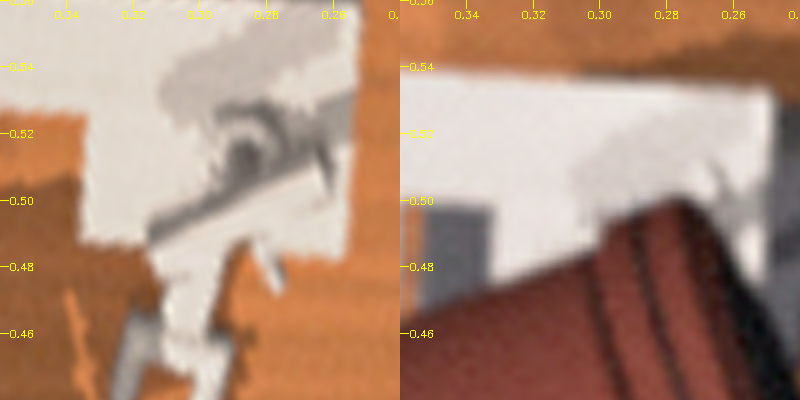

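The pin hangs in the notch: bar at (240,200) in the left panel, bar top at .1286 against .129 expected, centre about (.4935,.289). For the arm, fitting tab, bore and axis together gives axis (.637,.0327), handle (.548,-.094) and a swing of about .863 rad.

Run:
```python
from h import *
r=np.radians
plan([((.44,.14,.2),r(-1)),((.49,.03,.2),r(-30)),((.53,-.06,.2),r(-35)),((.5482,-.0943,.16),r(-35))])
```

```text
[-0.899, 0.049, 0.033] [-0.0005, 0.0001, 0.1579] d=0.108
[-0.909, 0.433, 0.0] [0.0, 0.0, 0.1611] d=0.121
[-0.483, 0.664, 0.0] [0.0, 0.0, 0.0278] d=0.098
[-0.147, 0.288, 0.333] [0.0, 0.0, 0.0] d=0.056
```

Emit:
step_arm([
  [[-0.3,0.02,0],[0,0,0.04],0.6],
  [[-0.6,0.04,0],[0,0,0.08],0.6],
  [[-0.9,0.05,0],[0,0,0.12],0.6],
  [[-0.9,0.05,0],[0,0,0.158],0.6],
  [[-0.9,0.05,0],[0,0,0.158],0.6],
])

```text
clock: 11.58
eef_pos: [0.4442, 0.1395, 0.2046]
ee_rot: [0.716, 0.698, 0.0, 0.0]
contact_force: [-0.2, -0.2, 0.4]
finger_gap: 0.0513
gripper_force: 0.0
```

Emit:
step_arm([
  [[-0.3,0.14,0],[0,0,0.04],0.6],
  [[-0.6,0.28,0],[0,0,0.08],0.6],
  [[-0.91,0.43,0],[0,0,0.12],0.6],
  [[-0.91,0.43,0],[0,0,0.161],0.6],
  [[-0.91,0.43,0],[0,0,0.161],0.6],
])

```text
clock: 12.0
eef_pos: [0.4931, 0.0298, 0.2043]
ee_rot: [0.867, 0.498, 0.0, -0.0]
contact_force: [-0.4, 0.9, 0.2]
finger_gap: 0.0513
gripper_force: 0.0
```

Emit:
step_arm([
  [[-0.16,0.22,0],[0,0,0.01],0.6],
  [[-0.32,0.44,0],[0,0,0.02],0.6],
  [[-0.48,0.66,0],[0,0,0.028],0.6],
  [[-0.6,0.92,0],[0,0,0.028],0.6],
  [[-0.6,0.92,0],[0,0,0.028],0.6],
])

```text
clock: 12.42
eef_pos: [0.5543, -0.0893, 0.2043]
ee_rot: [0.886, 0.464, 0.0, 0.001]
contact_force: [-0.5, 0.4, -0.4]
finger_gap: 0.051
gripper_force: 0.0
```

Run:
```python
from h import *
s=manip.read_state(); print(s['eef_pos'],s['finger_gap'],s['clock'],s['joints'])
r=np.radians
plan([((.5482,-.0943,.13),r(-35)),((.5482,-.0943,.072),r(-35))])
```

```text
[ 0.55427685 -0.08931055  0.20426465] 0.05102954154312921 12.4167 [-2.99593785e-01  8.85274961e-02  1.72580585e+00 -1.07273342e-03
  1.32530368e+00  3.07027916e-01]
[-0.063, -0.019, 0.619] [0.0007, 0.0001, 0.0014] d=0.075
[0.0, 0.0, 0.483] [0.0, 0.0, 0.0] d=0.058
```

Emit:
step_arm([
  [[-0.06,-0.02,0.2],[0,0,0],0.6],
  [[-0.06,-0.02,0.4],[0,0,0],0.6],
  [[-0.06,-0.02,0.62],[0,0,0],0.6],
  [[-0.06,-0.02,0.62],[0,0,0],0.6],
  [[-0.06,-0.02,0.62],[0,0,0],0.6],
])

```text
clock: 12.83
eef_pos: [0.5444, -0.0891, 0.1286]
ee_rot: [0.886, 0.464, -0.001, -0.002]
contact_force: [-0.4, -0.2, 0.6]
finger_gap: 0.0512
gripper_force: 0.0
```

Run:
```python
from h import *
s=manip.read_state(); print(s['eef_pos'],s['finger_gap'],s['clock'])
plan([((.5482,-.0943,.072),None)])
```

```text
[ 0.54443878 -0.08908848  0.12862287] 0.05121919514256894 12.8333
[-0.017, 0.053, 0.472] [0.0, 0.0, 0.0] d=0.057
```

Emit:
step_arm([
  [[-0.01,0.03,0.12],[0,0,0],0.6],
  [[-0.01,0.03,0.24],[0,0,0],0.6],
  [[-0.01,0.03,0.36],[0,0,0],0.6],
  [[-0.01,0.03,0.46],[0,0,0],0.6],
  [[-0.01,0.03,0.46],[0,0,0],0.6],
])

```text
clock: 13.25
eef_pos: [0.5475, -0.0933, 0.0739]
ee_rot: [0.887, 0.462, -0.001, -0.001]
contact_force: [-0.4, 1.0, -0.3]
finger_gap: 0.0509
gripper_force: 0.0
```

Emit:
step_arm([
  [[0,0,0],[0,0,0],0.5],
  [[0,0,0],[0,0,0],0.42],
  [[0,0,0],[0,0,0],0.36],
  [[0,0,0],[0,0,0],0.33],
  [[0,0,0],[0,0,0],0.3],
])

```text
clock: 13.67
eef_pos: [0.5486, -0.0945, 0.0757]
ee_rot: [0.887, 0.461, 0.0, 0.0]
contact_force: [-0.3, 0.2, 1.3]
finger_gap: 0.0256
gripper_force: 0.0
```

Emit:
step_arm([
  [[0,0,0],[0,0,0],0.28],
  [[0,0,0],[0,0,0],0.26],
  [[0,0,0],[0,0,0],0.24],
  [[0,0,0],[0,0,0],0.22],
  [[0,0,0],[0,0,0],0.2],
])

```text
clock: 14.08
eef_pos: [0.5482, -0.0944, 0.0751]
ee_rot: [0.887, 0.461, 0.0, 0.0]
contact_force: [-1.4, 0.6, 2.8]
finger_gap: 0.0213
gripper_force: 19.7
```

Run:
```python
from h import *
s=manip.read_state(); print(s['eef_pos'],s['finger_gap'],s['clock'],s['contact_force'],s['wrist_torque'],s['gripper_force'])
R=Ro.from_quat(s['ee_rot']); print((R.inv().apply(s['contact_force'])).round(2), R.as_rotvec())
A=np.array([.637,.0327]); p=s['eef_pos'][:2]; print('dir',np.degrees(np.arctan2(*(p-A)[::-1])),np.linalg.norm(p-A))
```

```text
[ 0.54818577 -0.09439747  0.07510134] 0.021292502158140842 14.0833 [-1.44737275  0.61283922  2.83083591] [0.08353876 0.19727796 0.02143238] 19.7410010243766
[-0.33 -1.54 -2.83] [2.78715376e+00 1.44917799e+00 2.32056816e-04]
dir -124.94540036967274 0.15505396854966066
```

The grip is on the handle, and the measured radius is 155.05 mm against 155. I'll swing with four identical arc segments of 12.4°.

Emit:
step_arm([
  [[0.001,-0.056,0],[0,0,0.0138],0.2],
  [[0.005,-0.112,0],[0,0,0.0276],0.2],
  [[0.011,-0.167,0],[0,0,0.0413],0.2],
  [[0.019,-0.223,0],[0,0,0.0551],0.2],
  [[0.03,-0.277,0],[0,0,0.0689],0.2],
])

```text
clock: 14.5
eef_pos: [0.5232, -0.0724, 0.0751]
ee_rot: [0.932, 0.362, 0.0, 0.001]
contact_force: [1.1, -1.3, 1.5]
finger_gap: 0.0212
gripper_force: 20.8
```

Emit:
step_arm([
  [[0.001,-0.056,0],[0,0,0.0138],0.2],
  [[0.005,-0.112,0],[0,0,0.0276],0.2],
  [[0.011,-0.167,0],[0,0,0.0413],0.2],
  [[0.019,-0.223,0],[0,0,0.0551],0.2],
  [[0.03,-0.277,0],[0,0,0.0689],0.2],
])

```text
clock: 14.92
eef_pos: [0.5034, -0.0455, 0.0751]
ee_rot: [0.966, 0.259, 0.0, 0.0]
contact_force: [-0.7, -1.1, 1.2]
finger_gap: 0.0214
gripper_force: 20.8
```

Run:
```python
from h import *
s=manip.read_state(); print(s['eef_pos'],s['finger_gap'],s['clock'],s['contact_force'],s['wrist_torque'],s['gripper_force'])
A=np.array([.637,.0327]); p=s['eef_pos'][:2]; print('dir',np.degrees(np.arctan2(*(p-A)[::-1])),np.linalg.norm(p-A))
y=Ro.from_quat(s['ee_rot']).as_matrix()[:,1];print(np.degrees(np.arctan2(y[1],y[0])))
```

```text
[ 0.50341131 -0.04546715  0.07511214] 0.021381527780998572 14.9167 [-0.68319853 -1.10215333  1.15565165] [-0.07020411 -0.02889786  0.04652199] 20.752489243168384
dir -149.66668711715306 0.15477739103718335
-59.97926985125131
```

Exactly on the arc with low forces. Two more segments.

Emit:
step_arm([
  [[0.001,-0.056,0],[0,0,0.0138],0.2],
  [[0.005,-0.112,0],[0,0,0.0276],0.2],
  [[0.011,-0.167,0],[0,0,0.0413],0.2],
  [[0.019,-0.223,0],[0,0,0.0551],0.2],
  [[0.03,-0.277,0],[0,0,0.0689],0.2],
])

```text
clock: 15.33
eef_pos: [0.4898, -0.0148, 0.0751]
ee_rot: [0.988, 0.153, 0.0, 0.0]
contact_force: [-0.1, -1.6, 1.9]
finger_gap: 0.0211
gripper_force: 20.8
```

Emit:
step_arm([
  [[0.001,-0.056,0],[0,0,0.0138],0.2],
  [[0.005,-0.112,0],[0,0,0.0276],0.2],
  [[0.011,-0.167,0],[0,0,0.0413],0.2],
  [[0.019,-0.223,0],[0,0,0.0551],0.2],
  [[0.03,-0.277,0],[0,0,0.0689],0.2],
])

```text
clock: 15.75
eef_pos: [0.4831, 0.018, 0.0751]
ee_rot: [0.999, 0.046, 0.0, 0.0]
contact_force: [0.5, -0.8, 2.5]
finger_gap: 0.0212
gripper_force: 20.8
```

Emit:
step_arm([
  [[0,0,0],[0,0,0],0.2],
  [[0,0,0],[0,0,0],0.2],
  [[0,0,0],[0,0,0],0.2],
  [[0,0,0],[0,0,0],0.2],
  [[0,0,0],[0,0,0],0.2],
])

```text
clock: 16.17
eef_pos: [0.4831, 0.0178, 0.0751]
ee_rot: [0.999, 0.047, 0.0, -0.0]
contact_force: [-0.1, 0.7, 4.8]
finger_gap: 0.0209
gripper_force: 21.0
```

Run:
```python
from h import *
s=manip.read_state(); print(s['eef_pos'],s['contact_force'],s['clock'])
A=np.array([.637,.0327]); p=s['eef_pos'][:2]; print('dir',np.degrees(np.arctan2(*(p-A)[::-1])),'target -174.5')
```

```text
[0.48314649 0.01776671 0.07507788] [-0.13099594  0.7381071   4.81589354] 16.1667
dir -174.45613791474617 target -174.5
```

Release, rise, retreat towards the right and check.

Emit:
step_arm([
  [[0,0,0],[0,0,0],0.27],
  [[0,0,0],[0,0,0],0.32],
  [[0,0,0],[0,0,0],0.4],
  [[0,0,0],[0,0,0],0.5],
  [[0,0,0],[0,0,0],0.5],
])

```text
clock: 16.58
eef_pos: [0.4826, 0.0179, 0.0746]
ee_rot: [0.999, 0.047, -0.0, -0.0]
contact_force: [-0.3, 0.5, 0.6]
finger_gap: 0.0428
gripper_force: 0.0
```

Emit:
step_arm([
  [[0,0,-0.2],[0,0,0],0.5],
  [[0,0,-0.4],[0,0,0],0.5],
  [[0,0,-0.6],[0,0,0],0.5],
  [[0,0,-0.8],[0,0,0],0.5],
  [[0,0,-1],[0,0,0],0.5],
])

```text
clock: 17.0
eef_pos: [0.4826, 0.018, 0.1958]
ee_rot: [0.999, 0.047, -0.0, 0.0]
contact_force: [0.4, 0.4, -0.5]
finger_gap: 0.0426
gripper_force: 0.0
```

Emit:
step_arm([
  [[0,0.25,0],[0,0,0],0.5],
  [[0,0.5,0],[0,0,0],0.5],
  [[0,0.75,0],[0,0,0],0.5],
  [[0,1,0],[0,0,0],0.5],
  [[0,1,0],[0,0,0],0.5],
])

```text
clock: 17.42
eef_pos: [0.4943, -0.1059, 0.195]
ee_rot: [0.999, 0.045, 0.0, 0.001]
contact_force: [-1.0, -0.5, -0.0]
finger_gap: 0.0423
gripper_force: 0.0
```

Emit:
step_arm([
  [[0,0.25,0],[0,0,0],0.5],
  [[0,0.5,0],[0,0,0],0.5],
  [[0,0.75,0],[0,0,0],0.5],
  [[0,1,0],[0,0,0],0.5],
  [[0,1,0],[0,0,0],0.5],
])

```text
clock: 17.83
eef_pos: [0.5053, -0.2253, 0.1948]
ee_rot: [0.999, 0.045, 0.0, 0.001]
contact_force: [0.4, 0.5, -0.6]
finger_gap: 0.0426
gripper_force: 0.0
```

Run:
```python
from h import *
s=manip.read_state(); print(s['eef_pos'],s['contact_force'],s['clock'])
t=manip.capture('top'); save(t,'fin'); np.savez('top3.npz',**t)
X=cloud(t).reshape(-1,3);C=t['color'].reshape(-1,3).astype(int)
def line(q): return cv2.fitLine(q[:,:2].astype(np.float32),cv2.DIST_HUBER,0,.01,.01).ravel()
m=(X[:,0]>.46)&(X[:,0]<.53)&(abs(X[:,1]-.018)<.04)&(abs(X[:,2]-.058)<.008)&(C.min(1)>100)
print('arm',m.sum(),line(X[m]))
m=(X[:,0]>.46)&(X[:,0]<.50)&(abs(X[:,1]-.018)<.04)&(X[:,2]>.096)
print('handle',m.sum(),X[m].mean(0))
m=(X[:,0]>.45)&(X[:,0]<.54)&(X[:,1]>.24)&(X[:,1]<.34)&(X[:,2]>.113)&(X[:,2]<.14)
q=X[m];print('bar',len(q),np.median(q[:,2]),cv2.minAreaRect(q[:,:2].astype(np.float32)*1000))
a=rect(t,.42,.66,-.08,.10,.04,.00045); c=manip.capture('scene'); b=cv2.resize(c['color'][:,:,::-1],(710,533))[:,310:]
cv2.imwrite('pics/fin2.png',np.hstack([a,cv2.resize(b,(400,a.shape[0]))])); print(a.shape)
```

```text
[ 0.50525926 -0.22526516  0.19484183] [ 0.38009941  0.51690822 -0.63230609] 17.8333
arm 116 [0.9997662  0.02162301 0.50007397 0.02244866]
handle 52 [0.48143027 0.02021203 0.10354427]
bar 119 0.12880040182512292 ((492.9452209472656, 290.9046630859375), (12.884714126586914, 59.02110290527344), 27.4246826171875)
(533, 400, 3)
```

View pics/fin2.png

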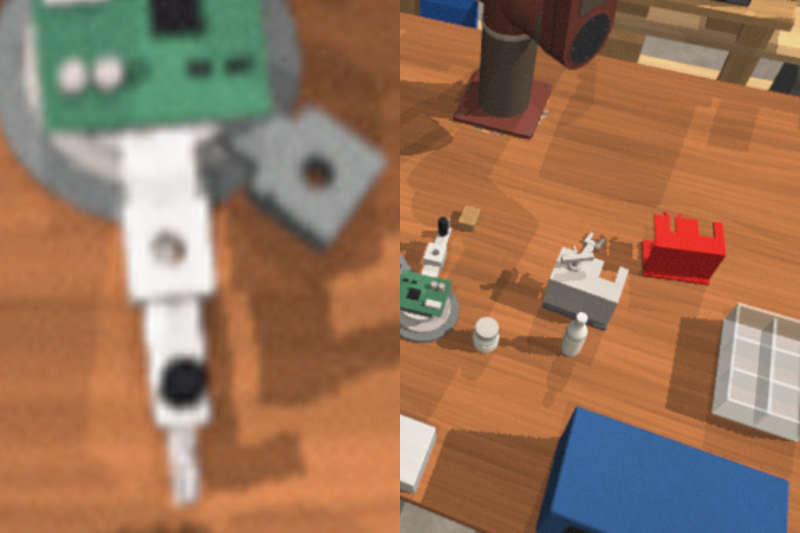

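The left panel shows the arm in line with the tab: boss (170,245), handle (183,382), blade (185,490). The handle is within about 1 mm of the tab line. The right panel shows the pin hanging in the grey rack.

```bash
python3 -c "
from workcell import manip
print(manip.hand_in())"
```

```text
the job is handed in; nothing more can be done
None
```

The pin hangs let go in the rack's narrow notch, the arm is lined up with the index tab to within about 1 mm at the handle, and the job was handed in at about 18 s; no verdict came back.

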